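# Run the repair jig's wing nut down

## Robot

A 6-joint arm with a two-finger parallel gripper is mounted at the origin on the work surface. World frame = base frame: x ahead of the robot, y to its left, z up, the work surface at z = 0. Lengths are in m, angles in degrees, forces in N, time in s.
With the tool pointing down it reaches from about 0.35 to 0.875 m from the base axis. Payload 4.2 kg.
Tool frame: the origin (TCP) lies on the centre line of the jaws, within the pads' length; the fingertips stand tip_reach ahead of it and the grasp point (between the pads) is the TCP (tip_reach is the distance from the TCP to the fingertips, in m); z points along the fingers, y is the line along which they close (so a half turn about z gives the same grasp; the last joint's range is limited). The gripper opens to 87 mm and grips with 3 to 60 N. Pads are 19 mm wide; open, the fingers measure 117 mm over their backs; the gripper's body (75 mm by 190 mm) begins 51 mm behind the grasp point.
Start: joints at [-50.386, 22.042, 0.453, 0, -68.411, -14.817], TCP at [0.262, -0.567, 0.242] pointing down, gripper open.
Joint ranges: [-179.83, 179.83], [-69.29, 118.12], [-61.27, 80.66], [-181.25, 117.63], [-171.15, -9.14], [-177.46, 177.46]. Speed limits (degrees/s): [159.86, 159.86, 180, 180, 180, 180].

## Interface

Orientations are given as a 3x3 rotation matrix whose columns are the frame's x, y, z axes.
In Python, from station import sense, capture, finish_job, tip_reach gives the robot as it stands.
- The arm moves only by the tool arm_command, never from a script. Its argument "deltas" is a list of rows, each a list of 7 numbers: the turn, a rotation vector about the tool's x, y, z in rad, then the shift along the tool's x, y, z in cm, then the closure, from -1 (fully open) to 1 (shut), so that 0 is half open. In form: [[rx, ry, rz, dx, dy, dz, hand], ...]. A call has 1 to 8 rows; each row is the pose to reach, as a shift and turn from the pose commanded when the call began, along the tool's axes at that moment; what a row does not reach only later rows make up. A row lasts 1/12 s, in which the tool goes at most 41.7 mm and 7.16 degrees, less where a joint would pass 70% of its speed; a pose out of reach is approached as far as the arm can. A call with a gripper value outside its range is refused whole. The fingers move at their own pace and stop on an object; the grip force is fixed at half the most. Time passes only in rows, so rows that repeat a pose let the fingers close. It gives the time, the measured TCP pose, the force, the opening and the grip force at its end, in the units of the state.
- sense(): the state, without advancing time (a new reading comes with each control period).
- capture(name): name is "scene" or "side" or "wrist"; returns a dict with "pixels" (420x560x3 uint8, blue, green, red), "fovy" (degrees; the focal length in pixels is half the picture's height over the tangent of half this angle, whatever the lens; pixels are square), "cx", "cy" (the principal point, pixels), "rvec" (rotation vector, rad) and "tvec" (3), from world to camera coordinates, as OpenCV has them. Camera axes: x right, y down, z forward; pixel columns grow to the right and rows downward; lengths in m; the calibration is good to about 2 mm. A picture is of the moment at which its call begins. There is no depth.
- finish_job(): hands the job in; it is judged then, once.
The state is a dict: "time_s": time; "joints": joint angles; "joint_velocities": joint speeds; "effort": joint torques, N m; "tcp_pos": TCP position; "ee_rot": TCP orientation; "wrist_force": force on the tool from outside, world axes, zero at the start; "moment": the same for the moment, N m; "gripper_width": opening from 0.0 (shut) to 1.0 (fully open); "gripper_force": force on a finger pad.
Only numpy, scipy, OpenCV 4.12 (cv2) and the standard library are available. Lean on these libraries where they do the work, as an engineer would, in place of code of your own. Each camera call takes 0.05 s, during which the arm holds its last target. There are 200 camera calls.

## Task

Clamp the opened device in the repair jig: with a fingertip, push the wings of the brass wing nut round clockwise (seen from above), stroke after stroke, until the clamp's rubber pad is down on the device and the nut turns no further. Only push the wings, never pinch one from both sides, and leave the screwdriver, spool, jar and standoff where they are.

Things in the scene. Friction and masses are not known exactly. Their poses are not given: they have to be found in the camera images.
- jig: Fixed repair jig. Origin on the axis of its upright screw, at table height; z up; +x runs from the nut towards the clamped device. Grey base plate 12 mm thick (x -105 to +165, y -120 to +120 mm). The steel clamp strap (x -15 to +80 mm, 26 mm wide) lies under the wings. A dark steel post (x -98 to -70, y -25 to +25 mm), 91 mm high, carries the bracket arm.
- bracket_end (a point): Round end (20 mm diameter) of the bracket arm, on the screw's axis. The arm, 18 mm wide, runs from here to the post along the jig's -x and fills heights 81 to 91 mm above the table. The wings pass below it, but a finger from above cannot: it must be lifted out and set down again to go on.
- device (a point): Centre of the top of the opened device: black tray, x 100 by y 220 by z 10 mm, fixed on the base plate, top 22 mm above the table; chips on it reach 29 mm.
- wingnut (a joint): Turn of the wing nut on its screw, rad; grows clockwise seen from above (tightening). Starts at 0.3 to 2.3. At 6.5 the pad is down and the nut meets a hard stop. Turns easily (friction 0.03 N m), stays where left. Each turn lowers nut and clamp 8 mm. Wing A points along the jig's +x at 0: its direction is the jig's yaw minus this value; wing B is opposite.
- wing_a (a point): Centre of wing A's ear, 27 mm from the screw's axis; 55.5 mm above the table with the nut fully down, up to 8 mm higher before. x axis points outward along the wing, z up. A wing is an upright brass plate 8 mm thick: disc ear of 26 mm diameter (outer edge 40 mm from the axis), joined by a web to the hub (22 mm diameter, no higher than the ears). Ears end 4.5 mm above the strap.
- wing_b (a point): Centre of wing B's ear, the same as wing A and diametrically opposite. The point's x axis points inward along wing B, as for wing A (same frame).
- pad (a point): Underside of the clamp's round rubber pad (18 mm diameter), 70 mm from the screw's axis along the jig's +x; 22 mm above the table when it is down on the device, up to 8 mm higher before.
- wing_pushfaces: The two anticlockwise-side halves (each 4 mm thick) of the wings: the faces to be pushed to turn the nut clockwise. Origin on the screw's axis under the nut, x axis along wing A.
- wing_backfaces: The two clockwise-side halves of the wings, not to be pressed together with the push faces. Same frame.
- driver: Loose screwdriver with a yellow handle, 170 mm long, lying beside the jig on its left (+y) side. Leave alone.
- spool: Loose grey spool, 48 mm diameter, 42 mm high, standing to the right (-y) of the jig; origin under it. Leave alone.
- fluxjar: Loose small amber jar with a black cap, 36 mm diameter, 50 mm high, standing to the right (-y) of the jig; origin under it. Leave alone.
- standoff: Loose brass standoff, 16 mm diameter, 30 mm high, standing on the jig's base plate, 80 to 126 mm from the screw; origin under it. Leave alone.

How it is judged:
By the outcome, as a careful person would: the job done as asked, in the order asked, and still so for the second after the job is handed in, with the robot touching nothing.
It also fails if it takes over 61 s, if anything falls off the work surface, if the arm or the gripper's body presses on something with over 40 N, if the wrist force passes 120 N, or if a joint passes its speed limit or range.

## Working session

There is one attempt and no reset: what is moved stays moved. The work goes in short steps, Python scripts to look and compute and a tool call to move; the robot and the scene stay as the last step left them, time stands still between calls to the robot, and variables do not carry over. Pictures are saved under pics/ and viewed, at most 10 in all, crops included, and the job is handed in when it is done.

Besides the shell and the picture viewer there is one more tool, called after "Emit:" as name(argument=value, ...) on one line, values as JSON. arm_command: Moves the arm, as the interface text tells. Its arguments: {"type":"object","properties":{"deltas":{"type":"array"}},"required":["deltas"]}

```bash
mkdir -p pics; ls; python3 - <<'E'
from station import sense,capture,tip_reach
import cv2,numpy as np
s=sense();print(tip_reach,s['tcp_pos'],s['time_s'],s['gripper_width']);print(np.round(s['ee_rot'],3))
for n in("scene","side"):
    c=capture(n);cv2.imwrite(f"pics/{n}0.png",c['pixels']);print(n,c['fovy'],c['cx'],c['cy'],c['rvec'],c['tvec'])
E
```

```text
pics
0.019 [ 0.26193042 -0.56686304  0.24045374] 0.0 0.9939649269000157
[[-0.908 -0.419 -0.001]
 [-0.419  0.908  0.002]
 [ 0.     0.002 -1.   ]]
scene 54.883482804450054 276.38648646628513 210.37718941552683 [ 1.65393675  1.59332843 -0.86600739] [-0.07905321 -0.27402938  1.38327842]
side 51.70158190968262 284.7029132203291 212.22774803507 [ 0.83874865 -2.37119571  1.27110662] [0.47253128 0.26328287 0.6231287 ]
```

View pics/scene0.png

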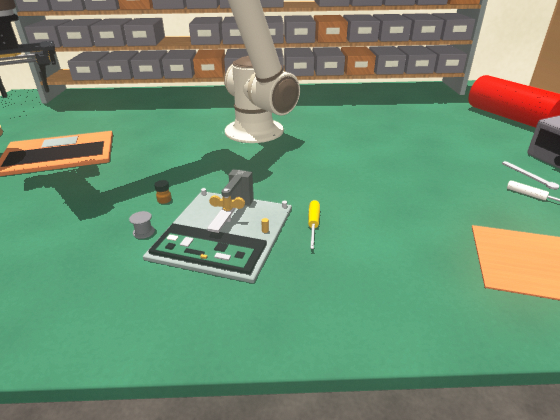

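View pics/side0.png

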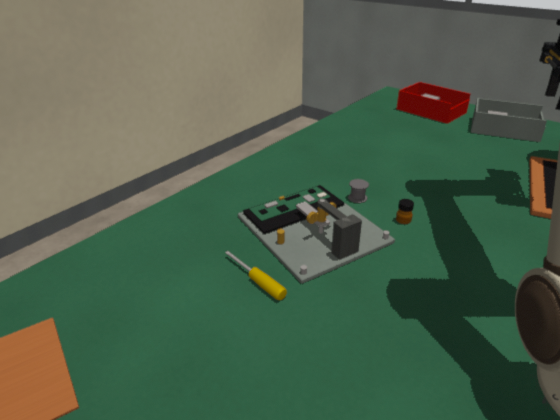

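The scene picture shows the jig: plate corners about (203,190), (292,204), (240,275), (147,263), wing ears near (215,201) and (239,203), standoff (265,226). The side view shows the post (346,238), ears near (313,215), and standoff (281,237). Next I'll get the plate pose from the plate mask.

```bash
cat > h.py <<'E'
import cv2,numpy as np
from station import sense,capture,finish_job,tip_reach
def cam(c):
    R=cv2.Rodrigues(np.array(c['rvec'],float))[0];t=np.array(c['tvec'],float).ravel()
    f=210/np.tan(np.radians(c['fovy']/2));return R,t,f
def ray(c,uv):
    R,t,f=cam(c);d=R.T@np.array([(uv[0]-c['cx'])/f,(uv[1]-c['cy'])/f,1]);return -R.T@t,d
def onz(c,uv,z):
    o,d=ray(c,uv);return o+d*(z-o[2])/d[2]
def proj(c,p):
    R,t,f=cam(c);q=R@np.asarray(p,float)+t;return np.array([c['cx']+f*q[0]/q[2],c['cy']+f*q[1]/q[2]])
def toolshift(p):   # world point -> shift in tool axes, cm
    s=sense();return np.array(s['ee_rot']).T@(np.asarray(p)-s['tcp_pos'])*100
E
python3 - <<'E'
from h import *
c=capture("scene")
for uv in [(203,191),(292,204),(240,275),(147,263)]: print(uv,onz(c,uv,.012).round(4))
hsv=cv2.cvtColor(c['pixels'],cv2.COLOR_BGR2HSV)
m=((hsv[...,1]<60)&(hsv[...,2]>80)).astype(np.uint8);m[:170]=0;m[300:]=0;m[:,:140]=0;m[:,300:]=0
k=cv2.morphologyEx(m,cv2.MORPH_CLOSE,np.ones((25,25)))
ct=max(cv2.findContours(k,0,1)[0],key=cv2.contourArea)
q=cv2.approxPolyDP(cv2.convexHull(ct),6,True)[:,0];print(q)
for uv in q: print(onz(c,uv,.012).round(4))
im=c['pixels'][150:290,130:330];cv2.imwrite("pics/sc1.png",cv2.resize(im,None,fx=4,fy=4,interpolation=cv2.INTER_CUBIC))
E
```

```text
(203, 191) [ 0.4202 -0.1202  0.012 ]
(292, 204) [0.4918 0.1009 0.012 ]
(240, 275) [ 0.7353 -0.0131  0.012 ]
(147, 263) [ 0.693  -0.1975  0.012 ]
[[291 206]
 [253 282]
 [143 258]
 [140 211]
 [231 170]
 [251 171]]
[0.5005 0.0979 0.012 ]
[0.7552 0.0117 0.012 ]
[ 0.6773 -0.2091  0.012 ]
[ 0.5053 -0.2576  0.012 ]
[ 0.31   -0.0562  0.012 ]
[ 0.3186 -0.0008  0.012 ]
```

View pics/sc1.png

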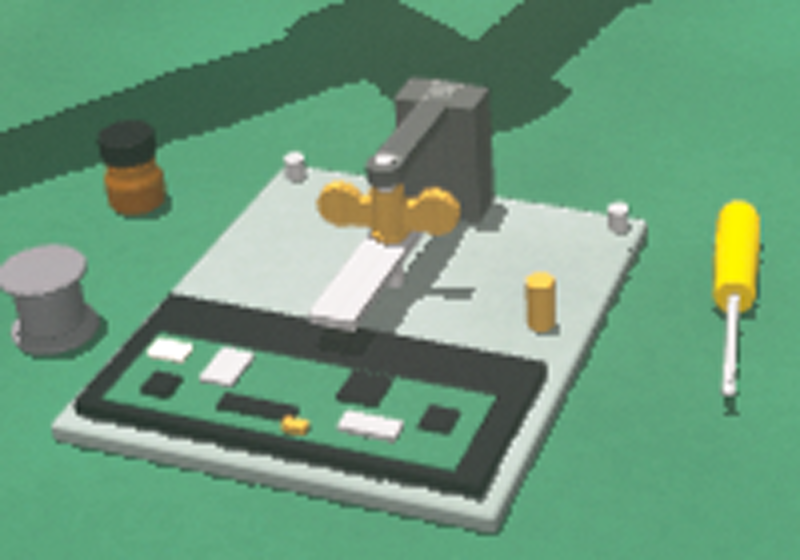

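The crop shows the top-face corners at about (199.5,191), (292,205.5), (252.5,280) and (144,257). The bracket end is near (226,190), and the ears are at (215.5,201) and (239.5,203) with the wings roughly across the strap.

```bash
python3 - <<'E'
from h import *
c=capture("scene")
P=np.array([onz(c,uv,.012)[:2] for uv in [(199.5,191),(292,205.5),(252.5,280),(144,257.5)]])
print(P.round(4))
J=np.array([[-.105,-.12],[-.105,.12],[.165,.12],[.165,-.12]])
a=(P-P.mean(0))[:,0]+1j*(P-P.mean(0))[:,1];b=(J-J.mean(0))[:,0]+1j*(J-J.mean(0))[:,1]
yaw=np.angle((a*b.conj()).sum());Rz=np.array([[np.cos(yaw),-np.sin(yaw)],[np.sin(yaw),np.cos(yaw)]])
o=P.mean(0)-Rz@J.mean(0);print("yaw",np.degrees(yaw),"o",o,"res",((P-(J@Rz.T+o))*1000).round(1).tolist())
print("bracket",onz(c,(226.5,190.5),.091)); 
for uv in [(215.5,201),(239.5,203)]: print(onz(c,uv,.0615))
print("standoff",onz(c,(265,232),.012),onz(c,(265,219.5),.042))
print("toolshift to above (jig origin), z .26", toolshift([*o,.26]))
E
```

```text
[[ 0.4198 -0.1291]
 [ 0.4984  0.1004]
 [ 0.7499  0.0107]
 [ 0.6759 -0.2075]]
yaw -18.546169025944238 o [ 0.55753129 -0.04680012] res [[-0.0, -1.9], [2.2, 0.1], [-2.3, -3.8], [0.1, 5.6]]
bracket [ 0.55448039 -0.0451857   0.091     ]
[ 0.54872968 -0.07205573  0.0615    ]
[ 0.55946314 -0.01881167  0.0615    ]
standoff [0.60130791 0.03522977 0.012     ] [0.5970475  0.03602575 0.042     ]
toolshift to above (jig origin), z .26 [-48.64568559  34.84247365  -1.87217481]
```

Emit:
arm_command(deltas=[[0, 0, -1.0, -48.6, 34.8, -3, 1], [0, 0, -1.0, -48.6, 34.8, -3, 1], [0, 0, -1.0, -48.6, 34.8, -3, 1], [0, 0, -1.0, -48.6, 34.8, -3, 1], [0, 0, -1.0, -48.6, 34.8, -3, 1], [0, 0, -1.0, -48.6, 34.8, -3, 1], [0, 0, -1.0, -48.6, 34.8, -3, 1], [0, 0, -1.0, -48.6, 34.8, -3, 1]])

```text
time_s: 0.87
tcp_pos: [0.427, -0.2759, 0.2585]
ee_rot: [[-0.132, -0.991, 0.0], [-0.991, 0.132, -0.0], [-0.0, -0.0, -1.0]]
wrist_force: [1.2, -0.9, 0.3]
gripper_width: 0.476
gripper_force: 0.0
```

```bash
python3 - <<'E'
from h import *
s=sense();R=np.array(s['ee_rot']);print(s['tcp_pos'],s['joints'],s['time_s'],s['gripper_width'],np.degrees(np.arctan2(R[1,1],R[0,1])))
print(toolshift([.555,-.0455,.26]))
E
```

```text
[ 0.42702343 -0.2759296   0.25847213] [-1.45522809e+01  9.89458193e+00 -1.40447455e+01 -3.89976217e-03
 -6.60458567e+01  6.99732504e+00] 0.8667 0.4764493781028742 172.44346107630423
[-24.52579881  -9.65630456  -0.14949338]
```

Emit:
arm_command(deltas=[[0, 0, -1.5, -24.5, -9.7, 0, 1], [0, 0, -1.5, -24.5, -9.7, 0, 1], [0, 0, -1.5, -24.5, -9.7, 0, 1], [0, 0, -1.5, -24.5, -9.7, 0, 1], [0, 0, -1.5, -24.5, -9.7, 0, 1], [0, 0, -1.5, -24.5, -9.7, 0, 1], [0, 0, -1.5, -24.5, -9.7, 0, 1], [0, 0, -1.5, -24.5, -9.7, 0, 1]])

```text
time_s: 1.53
tcp_pos: [0.5579, -0.0453, 0.2575]
ee_rot: [[0.766, -0.643, -0.0], [-0.643, -0.766, 0.0], [-0.0, 0.0, -1.0]]
wrist_force: [-0.9, -0.7, -0.3]
gripper_width: 0.01
gripper_force: 0.0
```

```bash
python3 - <<'E'
from h import *
c=capture("wrist");cv2.imwrite("pics/w1.png",c['pixels'])
s=sense();R=np.array(s['ee_rot']);print(s['tcp_pos'],s['joints'],s['time_s'],s['gripper_width'],np.degrees(np.arctan2(R[1,1],R[0,1])))
print(toolshift([.555,-.0455,.26]))
for j in [(0,0,.091),(-.098,.025,.091),(-.098,-.025,.091),(.165,.12,.012),(.165,-.12,.012)]:
    y=np.radians(-18.5);print(j,proj(c,[.555+j[0]*np.cos(y)-j[1]*np.sin(y),-.0455+j[0]*np.sin(y)+j[1]*np.cos(y),j[2]]).round())
E
```

```text
[ 0.55706256 -0.04652307  0.25759227] [ 1.18309821e+01  1.49954638e+01 -7.46975879e+00 -1.14905918e-02
 -6.75848925e+01  3.83228744e+01] 1.5833 0.011669901342117017 -129.8505183629527
[-0.22406931  0.05376094 -0.24058867]
(0, 0, 0.091) [286. 204.]
(-0.098, 0.025, 0.091) [298. 299.]
(-0.098, -0.025, 0.091) [344. 282.]
(0.165, 0.12, 0.012) [130.  91.]
(0.165, -0.12, 0.012) [335.   2.]
```

View pics/w1.png

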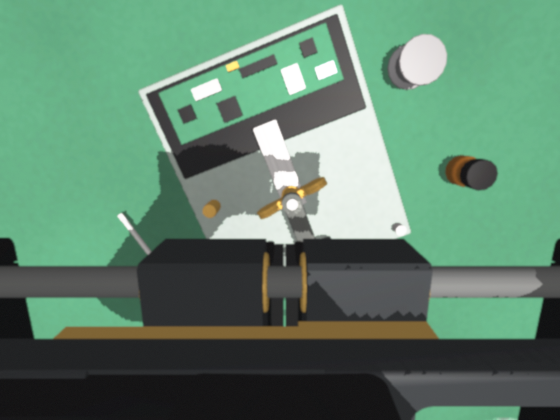

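The wrist view shows the bracket's screw end at (292,204), the ears' outer ends at (260,213) and (326,182), plate corners at (142,93) and (342,8), and the standoff top at (210,209). Closed fingers are at the bottom.

```bash
python3 - <<'E'
from h import *
c=capture("wrist");s=sense();R=np.array(s['ee_rot']);T=s['tcp_pos']
Rc,t,f=cam(c);print("cam pos in tool mm",(R.T@(-Rc.T@t-T)*1000).round(1),"f",f)
for n,x,y,z in [("tip",0,0,.019),("tip+x",.0095,0,.019),("tip-x",-.0095,0,.019),("tip+y",0,.015,.019),("tip-y",0,-.015,.019),("base+y",0.0095,.015,-.05)]: print(n,proj(c,T+R@[x,y,z]).round())
print("axis",onz(c,(292,204),.091))
hsv=cv2.cvtColor(c['pixels'],cv2.COLOR_BGR2HSV)
m=cv2.inRange(hsv,(10,120,60),(30,255,255));m[:170]=0;m[230:]=0;m[:,:240]=0;m[:,345:]=0
v,u=np.nonzero(m);P=np.array([onz(c,(a,b),.066)[:2] for a,b in zip(u,v)])
print(len(u),u.min(),u.max(),v.min(),v.max());l=cv2.fitLine(P.astype(np.float32),2,0,.01,.01).ravel();print("wing dir",np.degrees(np.arctan2(l[1],l[0])),P.mean(0),"extent",np.ptp((P-P.mean(0))@l[:2]), l[2:])
A,B=[onz(c,q,.012)[:2] for q in [(142,93),(342,8)]];print("front edge",A,B,np.linalg.norm(A-B),"yaw",np.degrees(np.arctan2(*(A-B)[::-1]))-90, "from corner o")
y=np.arctan2(*(A-B)[::-1])-np.pi/2;print((A+B)/2-.165*np.array([np.cos(y),np.sin(y)]))
E
```

```text
cam pos in tool mm [  67.3   -1.5 -142.9] f 331.8959533562749
tip [286. 262.]
tip+x [286. 244.]
tip-x [286. 278.]
tip+y [314. 262.]
tip-y [257. 261.]
base+y [335. 319.]
axis [ 0.55019176 -0.05096827  0.091     ]
571 256 323 178 217
wing dir 78.19665 [ 0.55297425 -0.05205289] extent 0.07603912680153058 [ 0.5529742  -0.05205289]
front edge [0.73865446 0.00622644] [ 0.66347394 -0.21452196] 0.23319941030653238 yaw -18.807357054082715 from corner o
[ 0.5448739  -0.05095387]
```

```bash
python3 - <<'E'
from h import *
c=capture("wrist");s=sense();print(s['tcp_pos'],s['time_s'])
im=c['pixels'][165:345,130:440].astype(float);im=(255*(im/255)**.5).astype(np.uint8)
cv2.imwrite("pics/w2.png",cv2.resize(im,None,fx=2.58,fy=2.58,interpolation=cv2.INTER_CUBIC))
R=np.array(s['ee_rot']);T=np.array(s['tcp_pos'])
for p in [(.0375,.03,-.051),(.0375,-.03,-.051),(0,.0435,-.051),(.0095,.0,-.04),(.0095,0,0)]: print(p,proj(c,T+R@p).round())
E
```

```text
[ 0.55621754 -0.04820881  0.25788124] 1.6833
(0.0375, 0.03, -0.051) [389. 235.]
(0.0375, -0.03, -0.051) [183. 234.]
(0, 0.0435, -0.051) [422. 347.]
(0.0095, 0.0, -0.04) [286. 302.]
(0.0095, 0, 0) [285. 258.]
```

View pics/w2.png

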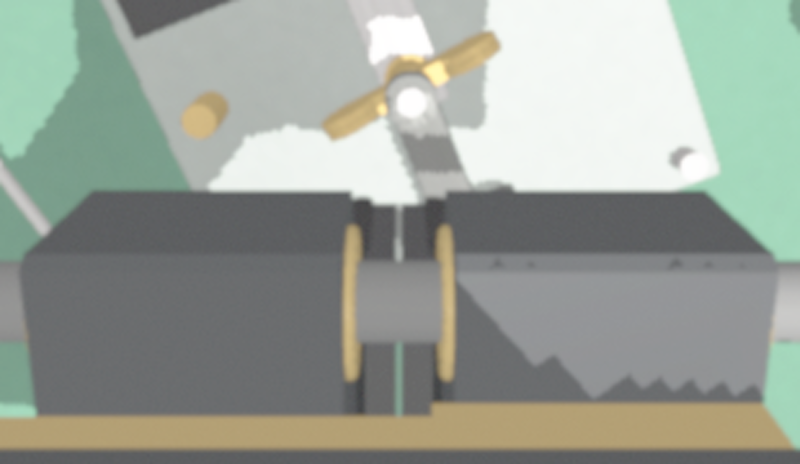

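The crop shows the closed fingertips as narrow dark blocks, x 267 to 303 and from row 243. The screw end is at (289,204.5), and the wing ends are at (257,215) and (323,180). The wing midpoint gives the axis, so I'll measure again now the arm has settled.

```bash
cat > wing.py <<'E'
from h import *
for i in range(5): capture("wrist")
def wing(z=.062):
    c=capture("wrist")
    hsv=cv2.cvtColor(c['pixels'],cv2.COLOR_BGR2HSV)
    m=cv2.inRange(hsv,(12,100,50),(30,255,255));m[:170]=0;m[225:]=0;m[:,:235]=0;m[:,345:]=0
    v,u=np.nonzero(m);P=np.array([onz(c,(a,b),z)[:2] for a,b in zip(u,v)])
    l=cv2.fitLine(P.astype(np.float32),2,0,.01,.01).ravel();d=l[:2];k=(P-P.mean(0))@d
    e1,e2=P[k.argmin()],P[k.argmax()]
    return c,e1,e2,np.degrees(np.arctan2(d[1],d[0]))
if __name__=="__main__":
    c,e1,e2,a=wing();s=sense();R=np.array(s['ee_rot']);print(s['tcp_pos'],s['time_s'],"tool y",np.degrees(np.arctan2(R[1,1],R[0,1])))
    print(e1,e2,np.linalg.norm(e1-e2),"mid",(e1+e2)/2,"dir",a)
E
python3 wing.py
```

```text
[ 0.55613535 -0.04916796  0.25844482] 1.9833 tool y -130.7274783239367
[ 0.54569145 -0.08783075] [ 0.56174292 -0.0122995 ] 0.07721799694014811 mid [ 0.55371718 -0.05006513] dir 78.026955
```

```bash
python3 - <<'E'
from h import *
print(toolshift([.5412,-.0116,.069]),sense()['joints'])
# cross-check of axis from the side view: ears + bracket
c=capture("side");hsv=cv2.cvtColor(c['pixels'],cv2.COLOR_BGR2HSV)
for p in ([.554,-.048,.091],[.554,-.048,.062],[.554,-.0455,.091]): print("side",proj(c,p).round(1))
m=cv2.inRange(hsv,(10,130,60),(30,255,255));m[:195]=0;m[235:]=0;m[:,:295]=0;m[:,345:]=0
n,l,st,ce=cv2.connectedComponentsWithStats(m);print(st[1:].tolist(),ce[1:].round(1).tolist())
E
```

```text
[-3.58603731 -1.86823032 18.94432895] [ 1.15792788e+01  1.48606570e+01 -7.53367081e+00 -6.89075864e-04
 -6.75898201e+01  3.76935045e+01]
side [319.8 200.6]
side [319.3 212.2]
side [319.1 201.1]
[[330, 202, 6, 5, 17], [306, 207, 22, 17, 208]] [[332.9, 203.9], [316.8, 215.9]]
```

Emit:
arm_command(deltas=[[0, 0, -0.12, -3.6, -1.9, 2, 1], [0, 0, -0.24, -3.6, -1.9, 5, 1], [0, 0, -0.36, -3.6, -1.9, 8, 1], [0, 0, -0.5, -3.6, -1.9, 10, 1], [0, 0, -0.5, -3.6, -1.9, 10, 1], [0, 0, -0.5, -3.6, -1.9, 10, 1], [0, 0, -0.5, -3.6, -1.9, 10, 1], [0, 0, -0.5, -3.6, -1.9, 10, 1]])

```text
time_s: 2.7
tcp_pos: [0.5427, -0.0107, 0.1602]
ee_rot: [[0.978, -0.209, 0.004], [-0.209, -0.978, 0.001], [0.004, -0.001, -1.0]]
wrist_force: [0.7, 0.1, 0.8]
gripper_width: 0.004
gripper_force: 0.0
```

```bash
python3 - <<'E'
from h import *
s=sense();R=np.array(s['ee_rot']);print(s['tcp_pos'],s['joints'],np.degrees(np.arctan2(R[1,1],R[0,1])),toolshift([.5412,-.0116,.069]))
c=capture("wrist");cv2.imwrite("pics/w3.png",c['pixels'])
E
```

```text
[ 0.54271376 -0.01068372  0.1602097 ] [ 1.60080691e+01  1.82975365e+01 -1.79405807e+01  3.34841255e-02
 -5.35414304e+01  6.18910292e+01] -102.08091108811978 [-0.16182495  0.13402291  9.1202666 ]
```

View pics/w3.png

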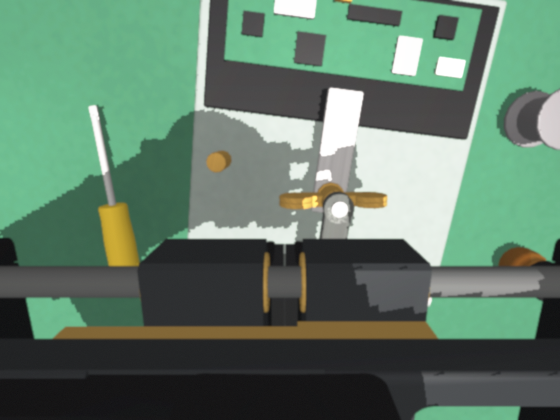

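The wings are level in the image, with ends at (279,201) and (388,200). The fingertip line is at column 286, just inside wing B's end, and the face to push is ahead of the finger.

```bash
python3 - <<'E'
from h import *
c=capture("wrist");s=sense();R=np.array(s['ee_rot']);T=np.array(s['tcp_pos'])
for uv,z in [((279.5,201),.062),((388,200),.062),((334,205),.075),((340,210),.093)]:
    p=onz(c,uv,z);print(uv,p.round(4),"tool mm",(R.T@(p-T)*1000).round(1))
E
```

```text
(279.5, 201) [ 0.5584 -0.0108  0.062 ] tool mm [15.5 -3.  97.9]
(388, 200) [ 0.5423 -0.0897  0.062 ] tool mm [16.2 77.5 97.8]
(334, 205) [ 0.5502 -0.0486  0.075 ] tool mm [15.4 35.5 84.9]
(340, 210) [ 0.5507 -0.05    0.093 ] tool mm [16.2 36.8 66.9]
```

Emit:
arm_command(deltas=[[0, 0, 0, -0.5, 0.4, 0, 1], [0, 0, 0, -0.5, 0.4, 3, 1], [0, 0, 0, -0.5, 0.4, 6, 1], [0, 0, 0, -0.5, 0.4, 8, 1], [0, 0, 0, -0.5, 0.4, 9.1, 1], [0, 0, 0, -0.5, 0.4, 9.1, 1], [0, 0, 0, -0.5, 0.4, 9.1, 1], [0, 0, 0, -0.5, 0.4, 9.1, 1]])

```text
time_s: 3.47
tcp_pos: [0.5365, -0.0135, 0.0685]
ee_rot: [[0.978, -0.207, 0.002], [-0.207, -0.978, 0.0], [0.002, -0.001, -1.0]]
wrist_force: [0.6, -0.1, 0.0]
gripper_width: 0.005
gripper_force: 0.0
```

```bash
cat > st.py <<'E'
from h import *
s=sense();R=np.array(s['ee_rot']);T=np.array(s['tcp_pos']);A=np.array([.551,-.0495,T[2]])
y=np.degrees(np.arctan2(R[1,1],R[0,1]));q=R.T@(A-T)*1000
print("t",s['time_s'],T.round(4),"q6",round(s['joints'][5],1),"toolyaw",round(y,1),"axis in tool mm (x=t,y=r)",q.round(1)[:2],"F",np.round(s['wrist_force'],1),"Ftool",(R.T@np.array(s['wrist_force'])).round(1))
E
python3 st.py
```

```text
t 3.4667 [ 0.5365 -0.0135  0.0685] q6 62.1 toolyaw -102.0 axis in tool mm (x=t,y=r) [21.7 32.3] F [ 0.6 -0.1  0. ] Ftool [ 0.6  0.  -0. ]
```

Emit:
arm_command(deltas=[[0, 0, 0, 0.3, 0, 0, 1], [0, 0, 0, 0.6, 0, 0, 1], [0, 0, 0, 0.8, 0, 0, 1], [0, 0, 0, 0.8, 0, 0, 1]])

```text
time_s: 3.8
tcp_pos: [0.5442, -0.0152, 0.0678]
ee_rot: [[0.978, -0.207, 0.001], [-0.207, -0.978, 0.0], [0.001, -0.001, -1.0]]
wrist_force: [-0.8, -0.3, 0.4]
gripper_width: 0.001
gripper_force: 0.0
```

```bash
python3 st.py
```

```text
t 3.8 [ 0.5442 -0.0152  0.0678] q6 62.6 toolyaw -102.0 axis in tool mm (x=t,y=r) [13.7 32.2] F [-0.8 -0.3  0.4] Ftool [-0.8  0.5 -0.4]
```

Emit:
arm_command(deltas=[[0, 0, 0.105, 0.35, -0.12, 0, 1], [0, 0, 0.209, 0.72, -0.21, 0, 1], [0, 0, 0.314, 1.09, -0.26, 0, 1], [0, 0, 0.419, 1.46, -0.26, 0, 1], [0, 0, 0.524, 1.83, -0.23, 0, 1], [0, 0, 0.628, 2.2, -0.16, 0, 1], [0, 0, 0.733, 2.56, -0.05, 0, 1], [0, 0, 0.838, 2.9, 0.09, 0, 1]])

```text
time_s: 4.47
tcp_pos: [0.5716, -0.0218, 0.067]
ee_rot: [[0.496, -0.869, -0.001], [-0.869, -0.496, 0.0], [-0.001, 0.0, -1.0]]
wrist_force: [-0.7, 0.9, -1.8]
gripper_width: 0.005
gripper_force: 0.8
```

```bash
python3 st.py
```

```text
t 4.4667 [ 0.5716 -0.0218  0.067 ] q6 15.7 toolyaw -150.3 axis in tool mm (x=t,y=r) [13.8 31.6] F [-0.7  0.9 -1.8] Ftool [-1.1  0.1  1.8]
```

Emit:
arm_command(deltas=[[0, 0, 0.105, 0.35, -0.12, 0, 1], [0, 0, 0.209, 0.72, -0.21, 0, 1], [0, 0, 0.314, 1.09, -0.26, 0, 1], [0, 0, 0.419, 1.46, -0.26, 0, 1], [0, 0, 0.524, 1.83, -0.23, 0, 1], [0, 0, 0.628, 2.2, -0.16, 0, 1], [0, 0, 0.733, 2.56, -0.05, 0, 1], [0, 0, 0.838, 2.9, 0.09, 0, 1]])

```text
time_s: 5.13
tcp_pos: [0.5855, -0.0475, 0.0671]
ee_rot: [[-0.314, -0.949, 0.0], [-0.949, 0.314, 0.001], [-0.001, 0.0, -1.0]]
wrist_force: [0.3, 1.9, -0.4]
gripper_width: 0.003
gripper_force: 0.7
```

```bash
python3 st.py;python3 - <<'E'
from h import *
c=capture("scene");im=c['pixels'][160:260,160:300];cv2.imwrite("pics/sc2.png",cv2.resize(im,None,fx=4,fy=4,interpolation=cv2.INTER_CUBIC))
E
```

```text
t 5.1333 [ 0.5855 -0.0475  0.0671] q6 -29.4 toolyaw 161.7 axis in tool mm (x=t,y=r) [12.7 32.1] F [ 0.3  1.9 -0.4] Ftool [-1.9  0.3  0.4]
```

View pics/sc2.png

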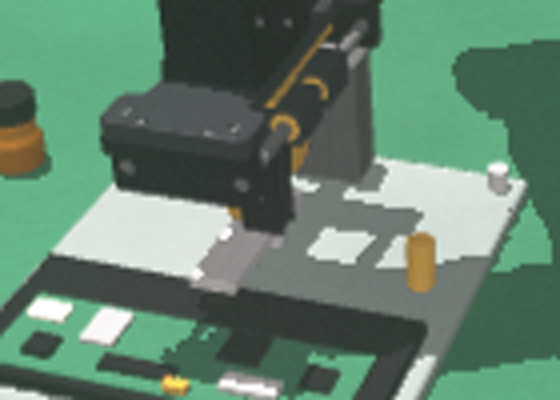

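The finger is behind wing B, whose brass is visible at crop (236,212). The wing has come round to about the strap direction, and the standoff and jar haven't moved.

Emit:
arm_command(deltas=[[0, 0, 0.105, 0.35, -0.12, 0, 1], [0, 0, 0.209, 0.72, -0.21, 0, 1], [0, 0, 0.314, 1.09, -0.26, 0, 1], [0, 0, 0.419, 1.46, -0.26, 0, 1], [0, 0, 0.524, 1.83, -0.23, 0, 1], [0, 0, 0.628, 2.2, -0.16, 0, 1], [0, 0, 0.733, 2.56, -0.05, 0, 1], [0, 0, 0.838, 2.9, 0.09, 0, 1]])

```text
time_s: 5.85
tcp_pos: [0.5764, -0.0748, 0.0675]
ee_rot: [[-0.915, -0.404, 0.002], [-0.404, 0.915, 0.0], [-0.002, -0.001, -1.0]]
wrist_force: [1.0, 1.0, -1.4]
gripper_width: 0.005
gripper_force: 0.6
```

```bash
python3 st.py
```

```text
t 5.85 [ 0.5764 -0.0748  0.0675] q6 -74.7 toolyaw 113.8 axis in tool mm (x=t,y=r) [13.  33.4] F [ 1.   1.  -1.4] Ftool [-1.3  0.5  1.4]
```

Emit:
arm_command(deltas=[[0, 0, 0.105, 0.35, -0.12, 0, 1], [0, 0, 0.209, 0.72, -0.21, 0, 1], [0, 0, 0.314, 1.09, -0.26, 0, 1], [0, 0, 0.419, 1.46, -0.26, 0, 1], [0, 0, 0.524, 1.83, -0.23, 0, 1], [0, 0, 0.628, 2.2, -0.16, 0, 1], [0, 0, 0.733, 2.56, -0.05, 0, 1], [0, 0, 0.838, 2.9, 0.09, 0, 1]])

```text
time_s: 6.52
tcp_pos: [0.5496, -0.086, 0.0676]
ee_rot: [[-0.912, 0.41, 0.002], [0.41, 0.912, -0.0], [-0.002, 0.001, -1.0]]
wrist_force: [1.7, -0.1, -0.5]
gripper_width: 0.003
gripper_force: 0.6
```

```bash
python3 st.py
```

```text
t 6.5167 [ 0.5496 -0.086   0.0676] q6 -122.0 toolyaw 65.8 axis in tool mm (x=t,y=r) [13.6 33.8] F [ 1.7 -0.1 -0.5] Ftool [-1.6  0.6  0.5]
```

Emit:
arm_command(deltas=[[0, 0, 0, -0.8, 0, 0, 1], [0, 0, 0, -0.8, 0, -4, 1], [0, 0, 0, -0.8, 0, -8, 1], [0, 0, 0, -0.8, 0, -9, 1], [0, 0, -0.12, 0.5, 2, -9, 1], [0, 0, -0.24, 1.8, 4, -9, 1], [0, 0, -0.36, 3.5, 6.8, -9, 1], [0, 0, -0.48, 3.5, 6.8, -9, 1]])

```text
time_s: 7.18
tcp_pos: [0.545, -0.0062, 0.1579]
ee_rot: [[-0.997, -0.075, 0.002], [-0.075, 0.997, 0.001], [-0.002, 0.001, -1.0]]
wrist_force: [-0.0, -0.6, -0.3]
gripper_width: 0.006
gripper_force: 0.0
```

Emit:
arm_command(deltas=[[0, 0, -0.12, 0, 0, 0, 1], [0, 0, -0.24, 0, 0, 0, 1], [0, 0, -0.36, 0, 0, 0, 1], [0, 0, -0.48, 0, 0, 0, 1], [0, 0, -0.6, 0, 0, 0, 1], [0, 0, -0.72, 0, 0, 0, 1], [0, 0, -0.84, 0, 0, 0, 1], [0, 0, -0.96, 0, 0, 0, 1]])

```text
time_s: 7.85
tcp_pos: [0.5452, -0.0097, 0.1576]
ee_rot: [[-0.514, -0.858, 0.001], [-0.858, 0.514, -0.0], [-0.0, -0.001, -1.0]]
wrist_force: [0.7, 0.7, -0.5]
gripper_width: 0.003
gripper_force: 0.0
```

Emit:
arm_command(deltas=[[0, 0, -0.12, 0, 0, 0, 1], [0, 0, -0.24, 0, 0, 0, 1], [0, 0, -0.36, 0, 0, 0, 1], [0, 0, -0.48, 0, 0, 0, 1], [0, 0, -0.6, 0, 0, 0, 1], [0, 0, -0.72, 0, 0, 0, 1], [0, 0, -0.84, 0, 0, 0, 1], [0, 0, -0.96, 0, 0, 0, 1]])

```text
time_s: 8.52
tcp_pos: [0.5452, -0.0097, 0.1576]
ee_rot: [[0.408, -0.913, 0.001], [-0.913, -0.408, -0.0], [0.0, -0.001, -1.0]]
wrist_force: [0.0, -0.3, 0.8]
gripper_width: 0.006
gripper_force: 0.0
```

Emit:
arm_command(deltas=[[0, 0, -0.12, 0, 0, 0, 1], [0, 0, -0.24, 0, 0, 0, 1], [0, 0, -0.36, 0, 0, 0, 1], [0, 0, -0.48, 0, 0, 0, 1], [0, 0, -0.6, 0, 0, 0, 1], [0, 0, -0.72, 0, 0, 0, 1], [0, 0, -0.74, 0, 0, 0, 1], [0, 0, -0.74, 0, 0, 0, 1]])

```text
time_s: 9.18
tcp_pos: [0.545, -0.0097, 0.1575]
ee_rot: [[0.913, -0.408, 0.001], [-0.408, -0.913, 0.0], [0.001, -0.0, -1.0]]
wrist_force: [-1.6, 0.5, -0.4]
gripper_width: 0.01
gripper_force: 0.0
```

```bash
python3 - <<'E'
from h import *
capture("side");capture("side");c=capture("wrist");cv2.imwrite("pics/w4.png",c['pixels'])
E
python3 st.py
```

```text
t 9.3333 [ 0.5447 -0.0096  0.1574] q6 49.8 toolyaw -114.2 axis in tool mm (x=t,y=r) [22.1 33.8] F [0.2 0.4 1.2] Ftool [ 0.  -0.5 -1.2]
```

View pics/w4.png

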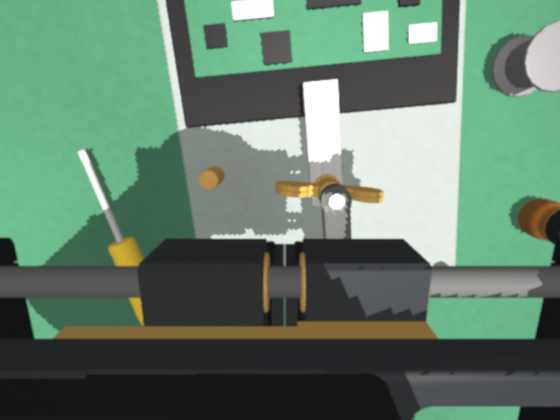

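The wings' ends are now at (277,187) and (383,196), with wing A ahead of the finger and clear of the descent. All loose things are in place.

Emit:
arm_command(deltas=[[0, 0, 0, 0, 0, 3, 1], [0, 0, 0, 0, 0, 6, 1], [0, 0, 0, 0, 0, 8, 1], [0, 0, 0, 0, 0, 8.9, 1], [0, 0, 0, 0.3, 0, 8.9, 1], [0, 0, 0, 0.6, 0, 8.9, 1], [0, 0, 0, 0.85, 0, 8.9, 1], [0, 0, 0, 0.85, 0, 8.9, 1]])

```text
time_s: 10.0
tcp_pos: [0.5538, -0.013, 0.0697]
ee_rot: [[0.913, -0.409, 0.003], [-0.409, -0.913, 0.001], [0.003, -0.002, -1.0]]
wrist_force: [0.1, 0.3, 0.3]
gripper_width: 0.003
gripper_force: 0.0
```

```bash
python3 st.py
```

```text
t 10.0 [ 0.5538 -0.013   0.0697] q6 50.4 toolyaw -114.1 axis in tool mm (x=t,y=r) [12.4 34.5] F [0.1 0.3 0.3] Ftool [-0.  -0.3 -0.3]
```

Emit:
arm_command(deltas=[[0, 0, 0.105, 0.35, -0.12, 0, 1], [0, 0, 0.209, 0.72, -0.21, 0, 1], [0, 0, 0.314, 1.09, -0.26, 0, 1], [0, 0, 0.419, 1.46, -0.26, 0, 1], [0, 0, 0.524, 1.83, -0.23, 0, 1], [0, 0, 0.628, 2.2, -0.16, 0, 1], [0, 0, 0.733, 2.56, -0.05, 0, 1], [0, 0, 0.838, 2.9, 0.09, 0, 1]])

```text
time_s: 10.67
tcp_pos: [0.5789, -0.0254, 0.0693]
ee_rot: [[0.302, -0.953, 0.002], [-0.953, -0.302, 0.001], [-0.0, -0.002, -1.0]]
wrist_force: [-1.0, 0.7, -1.2]
gripper_width: 0.006
gripper_force: 0.7
```

```bash
python3 st.py
```

```text
t 10.6667 [ 0.5789 -0.0254  0.0693] q6 4.1 toolyaw -162.4 axis in tool mm (x=t,y=r) [14.5 33.9] F [-1.   0.7 -1.2] Ftool [-1.   0.7  1.2]
```

Emit:
arm_command(deltas=[[0, 0, 0.105, 0.35, -0.12, 0, 1], [0, 0, 0.209, 0.72, -0.21, 0, 1], [0, 0, 0.314, 1.09, -0.26, 0, 1], [0, 0, 0.419, 1.46, -0.26, 0, 1], [0, 0, 0.524, 1.83, -0.23, 0, 1], [0, 0, 0.628, 2.2, -0.16, 0, 1]])

```text
time_s: 11.17
tcp_pos: [0.5877, -0.0459, 0.0695]
ee_rot: [[-0.316, -0.949, 0.003], [-0.949, 0.316, 0.001], [-0.002, -0.003, -1.0]]
wrist_force: [0.6, 1.5, -0.8]
gripper_width: 0.007
gripper_force: 0.7
```

```bash
python3 st.py
```

```text
t 11.1667 [ 0.5877 -0.0459  0.0695] q6 -29.6 toolyaw 161.6 axis in tool mm (x=t,y=r) [15.  33.7] F [ 0.6  1.5 -0.8] Ftool [-1.6 -0.1  0.8]
```

Emit:
arm_command(deltas=[[0, 0, 0.035, 0.12, -0.04, 0, 1], [0, 0, 0.07, 0.23, -0.08, 0, 1], [0, 0, 0.105, 0.35, -0.12, 0, 1], [0, 0, 0.105, 0.35, -0.12, 0, 1]])

```text
time_s: 11.5
tcp_pos: [0.5878, -0.0498, 0.0696]
ee_rot: [[-0.409, -0.912, 0.003], [-0.912, 0.409, 0.001], [-0.002, -0.003, -1.0]]
wrist_force: [0.5, 0.9, -0.4]
gripper_width: 0.006
gripper_force: 0.5
```

```bash
python3 st.py
```

```text
t 11.5 [ 0.5878 -0.0498  0.0696] q6 -35.0 toolyaw 155.8 axis in tool mm (x=t,y=r) [14.8 33.6] F [ 0.5  0.9 -0.4] Ftool [-1.  -0.   0.4]
```

Emit:
arm_command(deltas=[[0, 0, 0.035, 0.12, -0.04, 0, 1], [0, 0, 0.07, 0.23, -0.08, 0, 1], [0, 0, 0.07, 0.23, -0.08, 0, 1]])

```text
time_s: 11.75
tcp_pos: [0.5876, -0.0522, 0.0694]
ee_rot: [[-0.471, -0.882, 0.003], [-0.882, 0.471, 0.0], [-0.002, -0.003, -1.0]]
wrist_force: [2.1, 0.9, -0.1]
gripper_width: 0.003
gripper_force: 0.6
```

```bash
python3 st.py
```

```text
t 11.75 [ 0.5876 -0.0522  0.0694] q6 -38.8 toolyaw 151.9 axis in tool mm (x=t,y=r) [14.9 33.6] F [ 2.1  0.9 -0.1] Ftool [-1.7 -1.4  0.1]
```

Emit:
arm_command(deltas=[[0, 0, 0.017, 0.06, -0.02, 0, 1], [0, 0, 0.035, 0.12, -0.04, 0, 1], [0, 0, 0.035, 0.12, -0.04, 0, 1]])

```text
time_s: 12.0
tcp_pos: [0.5871, -0.0534, 0.069]
ee_rot: [[-0.502, -0.865, 0.002], [-0.865, 0.502, 0.0], [-0.001, -0.002, -1.0]]
wrist_force: [0.5, 1.3, 1.3]
gripper_width: 0.003
gripper_force: 1.0
```

```bash
python3 st.py
```

```text
t 12.0 [ 0.5871 -0.0534  0.069 ] q6 -40.7 toolyaw 149.9 axis in tool mm (x=t,y=r) [14.8 33.2] F [0.5 1.3 1.3] Ftool [-1.4  0.3 -1.3]
```

Emit:
arm_command(deltas=[[0, 0, 0.017, 0.06, -0.02, 0, 1], [0, 0, 0.035, 0.12, -0.04, 0, 1], [0, 0, 0.035, 0.12, -0.04, 0, 1]])

```text
time_s: 12.25
tcp_pos: [0.5873, -0.054, 0.0689]
ee_rot: [[-0.533, -0.846, 0.003], [-0.846, 0.533, 0.001], [-0.003, -0.002, -1.0]]
wrist_force: [1.9, 4.9, 2.4]
gripper_width: 0.004
gripper_force: 2.5
```

```bash
python3 st.py
```

```text
t 12.25 [ 0.5873 -0.054   0.0689] q6 -42.6 toolyaw 147.8 axis in tool mm (x=t,y=r) [15.5 33.1] F [1.9 4.9 2.4] Ftool [-5.2  1.  -2.4]
```

Emit:
arm_command(deltas=[[0, 0, 0, 0.06, 0, 0, 1], [0, 0, 0, 0.12, 0, 0, 1], [0, 0, 0, 0.12, 0, 0, 1]])

```text
time_s: 12.5
tcp_pos: [0.5872, -0.0542, 0.069]
ee_rot: [[-0.532, -0.847, 0.005], [-0.847, 0.532, 0.002], [-0.004, -0.003, -1.0]]
wrist_force: [3.7, 7.9, 1.1]
gripper_width: 0.005
gripper_force: 3.9
```

```bash
python3 st.py
```

```text
t 12.5 [ 0.5872 -0.0542  0.069 ] q6 -42.5 toolyaw 147.8 axis in tool mm (x=t,y=r) [15.3 33.1] F [3.7 7.9 1.1] Ftool [-8.6  1.  -1.1]
```

Emit:
arm_command(deltas=[[0, 0, 0, 0.06, 0, 0, 1], [0, 0, 0, 0.12, 0, 0, 1], [0, 0, 0, 0.12, 0, 0, 1]])

```text
time_s: 12.75
tcp_pos: [0.5871, -0.0543, 0.069]
ee_rot: [[-0.532, -0.847, 0.006], [-0.847, 0.532, 0.003], [-0.006, -0.004, -1.0]]
wrist_force: [3.0, 10.4, 2.1]
gripper_width: 0.002
gripper_force: 5.3
```

```bash
python3 st.py
```

```text
t 12.75 [ 0.5871 -0.0543  0.069 ] q6 -42.4 toolyaw 147.8 axis in tool mm (x=t,y=r) [15.1 33.1] F [ 3.  10.4  2.1] Ftool [-10.4   3.   -2. ]
```

The nut is at its stop: 1.2 mm of command moves it only 0.1 to 0.2 mm at 10 N, with wing A near −13° in the jig. Next I'll back off, lift and look.

Emit:
arm_command(deltas=[[0, 0, 0, -0.5, 0, 0, 1], [0, 0, 0, -1.2, 0, 0, 1], [0, 0, 0, -1.2, 0, -3, 1], [0, 0, 0, -1.2, 0, -6, 1], [0, 0, 0, -1.2, 0, -10, 1], [0, 0, 0, -1.2, 0, -13, 1], [0, 0, 0, -1.2, 0, -13, 1], [0, 0, 0, -1.2, 0, -13, 1]])

```text
time_s: 13.42
tcp_pos: [0.5911, -0.0468, 0.1998]
ee_rot: [[-0.533, -0.846, 0.002], [-0.846, 0.533, 0.0], [-0.001, -0.002, -1.0]]
wrist_force: [0.2, -0.1, -0.8]
gripper_width: 0.005
gripper_force: 0.0
```

```bash
python3 - <<'E'
from h import *
capture("side");c=capture("wrist");cv2.imwrite("pics/w5.png",c['pixels'])
E
python3 st.py
```

```text
t 13.5167 [ 0.5896 -0.0469  0.1967] q6 -43.3 toolyaw 147.8 axis in tool mm (x=t,y=r) [22.8 31.3] F [ 0.4 -0.3 -0.9] Ftool [ 0.1 -0.5  0.9]
```

View pics/w5.png

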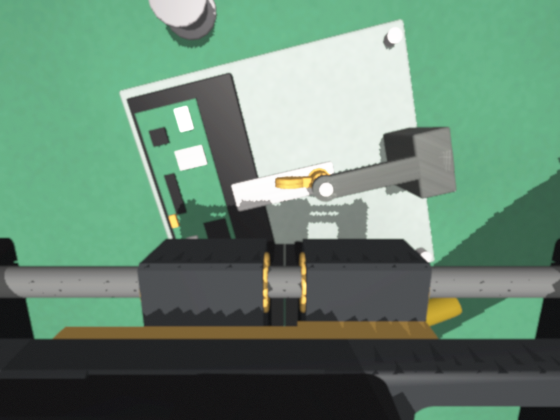

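The wrist view shows wing A running from (277,183) to the hub at (319,181), about 10° clockwise of the strap. That agrees with 6.5 rad. The strap end sits over the device and the gripper is clear of everything.

```bash
python3 -c "
from station import finish_job;print(finish_job())"
```

```text
the job is handed in; nothing more can be done
None
```

The nut was pushed clockwise in two strokes until it met its stop (about 10 N, wing A where 6.5 rad puts it), which puts the pad down on the device by the nut's travel. I saw nothing loose moved in the views I checked, and the job was handed in at about 13.5 s with the arm clear.

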